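# Hold a cordless-tool battery on full load in the bench tester

## Task

Load-test the low battery pack: slide it along the tester's tray, rail end first and right way up, under the terminal hood until it is fully home, and let go of it. Then turn the tester's spring-return load switch clockwise through its first and second clicks to the third, full-load step, and finish while still holding the switch there against its spring, because it springs back to off when let go. Leave the other things on the bench where they lie.

Things in the scene. Friction and masses are not known exactly. Their poses are not given: they have to be found in the camera images.
- pack_mid (a point): Centre of the low battery pack, 26 mm above its underside. Loose, about 0.4 kg, dark plastic, 105 long (x) x 60 wide x 52 mm high: a block 40 mm high with a T rail on its front top. x points to the front (rail) end, z up; it stands on its flat underside. The other pack has the same outline but is 74 mm tall and does not fit. Which of their two places on the bench it stands in varies
- pack_rail (a point): Top of the low pack's front end (52.5 mm ahead of pack_mid, 52 mm above its underside), where its T-shaped slide rail begins: stem 34 mm wide and 8 mm high, flange 44 mm wide and 4 mm thick, running back to 5.5 mm behind the pack's centre. The rear top is flat, 40 mm high, with a 5 mm high latch button
- tester: The tester, fixed: a grey instrument case 170 deep (x) x 280 wide x 78 mm high, aluminium top panel, heat sink along its back. Origin under the case's centre, x away from its front. The dock is on the right half of its front (y = -65 mm): a tray under a hood. The load switch stands on the left half of the top
- dock_home (a point): Where pack_mid is when the pack is fully home; the pack's x then lies along this x, which points into the tester; z up. The tray floor is 26 mm below (10 mm above the bench). A wall stops the pack's front 52.5 mm ahead. The rear 60 mm of the pack stays in the open, the case's front face standing 7.5 mm ahead of this point. On the tray are two 5 mm high side guides
- dock_mouth (a point): Middle of the hood's mouth in the case's front face, at the same height and axes as dock_home, 7.5 mm ahead of it. Opening 66 mm wide; hood underside 66, top 78 mm above the bench; 45 mm deep. Inside, two 2.5 mm thick ledges run under the flange of the pack's rail with 2.5 mm to spare above and below, so the pack must slide level on the tray floor
- tray_edge (a point): Middle of the tray's front edge, on its floor, 120 mm in front of the case's front face, axes as dock_home. The side guides, 5 mm high, are 66 mm apart at the case and for 65 mm in front of it, then flare to about 86 mm apart here. The tray is 104 mm wide, and long enough for the whole pack to stand on it in front of the hood
- switch_grip (a point): Middle of the load switch's bar handle, on its vertical turning axis, 105 mm above the bench, 27 mm above the top panel. A black bar 12 mm thick, 48 long and 26 mm high (92 to 118 mm above the bench) over a 50 mm round plate. x points along the bar to its pointed end with the white line, z up; turns with the switch. The panel is flat for 60 mm around the axis
- load_switch (a joint): Angle of the load switch, rad, growing clockwise seen from above: off 0, clicks at 0.44, 0.88 and 1.32 (third, full load), end stop 1.42. A spring always drives it back to off, also from a click: 0.10 N m at off to 0.17 N m at the third; each click adds up to 0.055 N m to get over. Panel marks: a line at off; one, two, three dots at the steps
- big_pack: The tall battery pack, 105 x 60 x 74 mm, loose, origin at the centre of its underside, x along its length. Not to be moved
- spray_can: Blue spray can, 60 mm diameter, 170 mm high, loose, origin under its centre. Not to be moved
- drill: Cordless drill lying on its side, about 180 x 180 x 62 mm, loose, origin under the motor housing. Not to be moved
- pliers: Pliers lying flat, about 140 x 60 x 15 mm, loose, origin at the pivot. Not to be moved
- wrench: Wrench lying flat, 160 mm long, loose, origin near its middle. Not to be moved
- screwdriver: Black-handled screwdriver lying flat, 180 mm long, loose, x along it towards the tip. Not to be moved
Mind the look-alikes: they are no part of the job. Leave any red or white look-alike of the part that bears pack_mid alone.

How it is judged:
By the outcome, as a careful person would: the job done as asked, in the order asked, and still so for the second after the job is handed in, while the arm keeps its last pose, push and grip.
It also fails if it takes over 64 s, if anything falls off the work surface, if the arm or the gripper's body presses on something with over 40 N, if the wrist force passes 120 N, or if a joint passes its speed limit or range.

## Robot

A 6-joint arm with a two-finger parallel gripper is mounted at the origin on the work surface. World frame = base frame: x ahead of the robot, y to its left, z up, the work surface at z = 0. Lengths are in m, angles in rad, forces in N, time in s.
With the tool pointing down it reaches from about 0.275 to 0.85 m from the base axis. Payload 19 kg.
Tool frame: the origin (TCP) lies midway between the tips of the shut fingers; the grasp point (between the pads) lies 19 mm behind it (pinch_z is the z of the grasp point in the tool frame, in m); z points along the fingers, y is the line along which they close (so a half turn about z gives the same grasp; the last joint's range is limited). The gripper opens to 85 mm and grips with 20 to 120 N. Pads are 22 mm wide; open, the fingers measure 114 mm over their backs; the gripper's body (76 mm by 85 mm) begins 54 mm behind the grasp point. The pads swing forward as they close: fully open they stand 13 mm farther back than shut.
Start: joints at [-1.28, 0.15, 1.437, -0, 1.554, -0.134], TCP at [0.237, -0.524, 0.231] pointing down, gripper open.
Joint ranges: [-2.8, 2.8], [-0.68, 2.1], [0.12, 2.68], [-1.39, 4.53], [0.16, 2.79], [-2.81, 2.81]. Speed limits (rad/s): [1.89, 1.89, 2.22, 3.01, 3.01, 3.01].

## Interface

Orientations are given as a unit quaternion [x, y, z, w].
In Python, from rig import * gives the robot as it stands.
- The arm moves only by the tool play_rows, never from a script. Its argument "commands" is one flat list of numbers, 6 for each row, row after row: the shift along the tool's x, y, z as a fraction of full scale, then the turn, a rotation vector about the tool's x, y, z as a fraction of full scale. A call has exactly 10 rows; each row is the pose to reach, as a shift and turn from the pose commanded when the call began, along the tool's axes at that moment; what a row does not reach only later rows make up. Full scale, the value 1, is 1000 mm for a shift and 90 degrees for a turn. A row lasts 1/8 s, in which the tool goes at most 62.5 mm and 10.7 degrees, less where a joint would pass 70% of its speed; a pose out of reach is approached as far as the arm can. A call with a number of a shift or a turn outside -1 to 1 is refused whole. A call with a gripper value outside its range is refused whole. "fingers" is the closure in counts, from 0 (fully open) to 255 (shut), set as the call begins (left out, the last holds). The fingers move at their own pace and stop on an object; "newtons" is the grip in N (left out, the last holds). Time passes only in rows, so rows that repeat a pose let the fingers close, or fill a call up. It gives the time, the measured TCP pose, the force, the opening and the grip force at its end, in the units of the state.
- get_obs(): the state, without advancing time (a new reading comes with each control period).
- capture(name): name is "side" or "top"; returns a dict with "img" (420x560x3 uint8, red, green, blue), "fovy" (degrees; the focal length in pixels is half the picture's height over the tangent of half this angle, whatever the lens; pixels are square), "cx", "cy" (the principal point, pixels), "pose" (4x4, takes a point from camera to world coordinates). Camera axes: x right, y down, z forward; pixel columns grow to the right and rows downward; lengths in m; the calibration is good to about 2 mm. A picture is of the moment at which its call begins. There is no depth.
- sign_off(): hands the job in; it is judged then, once.
Trained networks look in the newest picture that a camera, given by its name, has taken for a name from the list of things; names that differ only in an ending like _2 or _b are one class to them, and where a whole thing is asked for, a point or a joint stands for the part that bears it (a point fixed in the world has none). Each returns a list of dicts, best first, with "score" (0 to 1); they miss things now and then, are a little off and sometimes report something else, mostly with a low value. They report only what shows in the picture. A call takes as long as a camera call. They do not tell look-alikes from the thing itself.
- silhouettes(name, camera): "region" (420x560 bool, what is visible of it).
- mark_of(name, camera): "xyz" ([x, y, z] in m, in world coordinates, good to about 4 mm: a listed point, or the origin of a listed thing).
The state is a dict: "time_s": time; "joints": joint angles; "dq": joint speeds; "tau": joint torques, N m; "ee_pos": TCP position; "ee_rot": TCP orientation; "ft_force": force on the tool from outside, world axes, zero at the start; "torque": the same for the moment, N m; "opening": opening from 0.0 (shut) to 1.0 (fully open); "grip_force": force on a finger pad.
Only numpy, scipy, OpenCV 4.12 (cv2) and the standard library are available. Lean on these libraries where they do the work, as an engineer would, in place of code of your own. Each camera call takes 0.05 s, during which the arm holds its last target. There are 200 camera calls.

## Working session

There is one attempt and no reset: what is moved stays moved. The work goes in short steps, Python scripts to look and compute and a tool call to move; the robot and the scene stay as the last step left them, time stands still between calls to the robot, and variables do not carry over. Pictures are saved under pics/ and viewed, at most 10 in all, crops included, and the job is handed in when it is done.

Besides the shell and the picture viewer there is one more tool, called after ">>>" as name(argument=value, ...) on one line, values as JSON. play_rows: Moves the arm, as the interface text tells. Shift numbers are shares of 1000 mm and turn numbers shares of 90 degrees, none past 1 either way. Its arguments: {"type":"object","properties":{"commands":{"type":"array"},"fingers":{"type":"number"},"newtons":{"type":"number"}},"required":["commands"]}

```bash
mkdir -p pics
cat > h.py <<'E'
from rig import *
import numpy as np, cv2
from scipy.spatial.transform import Rotation as R
def proj(c,p):
    T=np.linalg.inv(c["pose"]); q=T[:3,:3]@np.array(p)+T[:3,3]
    f=210/np.tan(np.radians(c["fovy"])/2); return f*q[0]/q[2]+c["cx"], f*q[1]/q[2]+c["cy"]
def unproj(c,u,v,z):
    f=210/np.tan(np.radians(c["fovy"])/2); d=c["pose"][:3,:3]@np.array([(u-c["cx"])/f,(v-c["cy"])/f,1]); o=c["pose"][:3,3]
    return o+d*(z-o[2])/d[2]
def rel(pos,Rt=None):
    "shift in tool axes (fraction) and turn, from measured pose"
    s=get_obs(); r=R.from_quat(s["ee_rot"]); sh=r.inv().apply(np.array(pos)-s["ee_pos"])
    rv=(r.inv()*Rt).as_rotvec()/(np.pi/2) if Rt is not None else np.zeros(3)
    return np.round(np.r_[sh,rv],4)
def down(yaw): # tool z down, tool x at yaw
    c,s=np.cos(yaw),np.sin(yaw); return R.from_matrix(np.array([[c,s,0],[s,-c,0],[0,0,-1]]))
E
python3 - <<'E'
from h import *
o=get_obs(); print(o["ee_pos"],o["ee_rot"],o["opening"])
for n in("side","top"):
    c=capture(n); cv2.imwrite(f"pics/{n}0.png",c["img"][:,:,::-1]); print(n,c["fovy"],c["cx"],c["cy"],np.round(c["pose"],3).tolist())
    for k in["pack_mid","pack_rail","tester","dock_home","dock_mouth","tray_edge","switch_grip","big_pack","spray_can","drill"]:
        print(k,[(round(d["score"],2),np.round(d["xyz"],3).tolist(),np.round(proj(c,d["xyz"])).tolist()) for d in mark_of(k,n)][:3])
E
```

```text
[ 0.23690172 -0.52368155  0.23069531] [ 9.77526768e-01  2.10810533e-01 -5.68824247e-05 -5.77908132e-04] 0.9979212804257882
side 55.29510274679373 283.0279986033817 200.7126217118128 [[-0.945, -0.19, 0.267, 0.215], [-0.327, 0.573, -0.752, 0.865], [-0.01, -0.797, -0.603, 0.751], [0.0, 0.0, 0.0, 1.0]]
pack_mid [(0.9, [0.598, -0.287, 0.027], [289.0, 156.0]), (0.89, [0.731, -0.437, 0.021], [269.0, 133.0])]
pack_rail [(0.98, [0.734, -0.388, 0.054], [263.0, 131.0]), (0.82, [0.655, -0.292, 0.049], [275.0, 148.0]), (0.62, [0.587, -0.372, 0.053], [300.0, 139.0])]
tester [(0.78, [0.612, 0.085, -0.004], [244.0, 228.0])]
dock_home [(0.59, [0.528, 0.015, 0.035], [279.0, 209.0])]
dock_mouth [(0.63, [0.536, 0.013, 0.037], [277.0, 208.0])]
tray_edge [(0.86, [0.419, 0.002, 0.01], [317.0, 221.0])]
switch_grip [(0.93, [0.6, 0.151, 0.108], [235.0, 213.0]), (0.25, [0.403, -0.246, -0.001], [341.0, 179.0])]
big_pack [(0.64, [0.408, -0.246, -0.0], [340.0, 179.0]), (0.51, [0.527, 0.017, 0.036], [280.0, 209.0]), (0.2, [0.534, 0.017, 0.036], [277.0, 209.0])]
spray_can [(0.75, [0.769, -0.185, 0.002], [233.0, 169
[... 399 characters left out ...]
l [(0.95, [0.728, -0.385, 0.052], [411.0, 150.0]), (0.91, [0.582, -0.372, 0.055], [410.0, 194.0]), (0.88, [0.65, -0.293, 0.054], [384.0, 173.0])]
tester [(0.88, [0.616, 0.081, -0.004], [267.0, 189.0])]
dock_home [(0.96, [0.524, 0.01, 0.038], [289.0, 213.0])]
dock_mouth [(0.81, [0.535, 0.014, 0.034], [288.0, 210.0]), (0.28, [0.284, 0.407, 0.002], [164.0, 291.0])]
tray_edge [(0.95, [0.416, 0.006, 0.009], [291.0, 248.0])]
switch_grip [(0.35, [0.405, -0.244, 0.006], [369.0, 251.0])]
big_pack [(0.96, [0.406, -0.244, 0.004], [369.0, 251.0]), (0.73, [0.596, 0.141, 0.104], [247.0, 186.0])]
spray_can [(0.55, [0.767, -0.185, -0.0], [346.0, 144.0])]
drill [(0.77, [0.541, 0.511, 0.001], [135.0, 212.0])]
```

```bash
python3 -c "
import cv2,numpy as np
a=cv2.imread('pics/side0.png');b=cv2.imread('pics/top0.png')
print(a.shape)"
```

```text
(420, 560, 3)
```

View pics/top0.png

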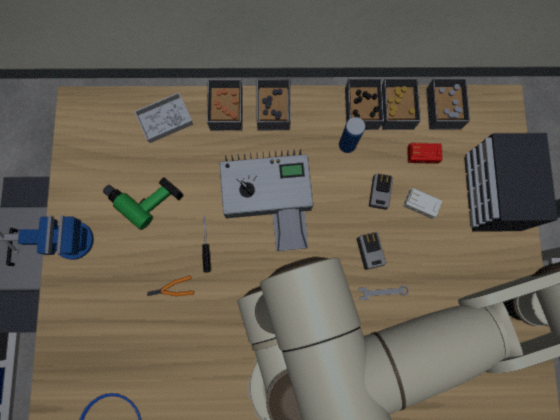

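View pics/side0.png

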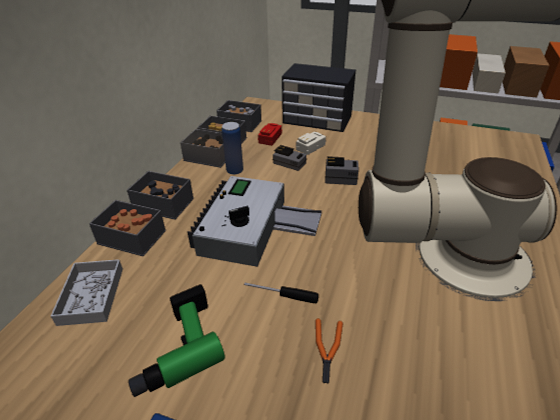

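Run:
```python
from h import *
a=cv2.imread('pics/side0.png');b=cv2.imread('pics/top0.png')
r=lambda i:cv2.resize(i,(400,300),interpolation=cv2.INTER_CUBIC)
cv2.imwrite('pics/c1.png',np.vstack([np.hstack([r(a[120:195,265:365]),r(a[165:255,195:315])]),np.hstack([r(b[165:285,330:450+40]),r(b[145:235,215:335])])]))
for n in("side","top"):
    c=capture(n)
    for k in("pack_mid","tester","big_pack"):
        for d in silhouettes(k,n)[:3]:
            m=d["region"].astype(np.uint8); print(n,k,round(d["score"],2),m.sum(),cv2.minAreaRect(cv2.findNonZero(m)))
    if n=="top":
        for d in silhouettes("pack_mid",n)[:3]:
            v,u=np.nonzero(d["region"]); P=np.array([unproj(c,x,y,.045)[:2] for x,y in zip(u,v)])
            rc=cv2.minAreaRect((P*1000).astype(np.float32)); print(rc)
```

```text
side pack_mid 0.93 444 ((311.0776062011719, 142.68104553222656), (17.33245086669922, 30.069177627563477), 66.80140686035156)
side pack_mid 0.76 609 ((289.6813659667969, 157.42568969726562), (33.87727737426758, 20.175800323486328), 17.52556800842285)
side pack_mid 0.69 414 ((269.6000061035156, 133.70001220703125), (18.600000381469727, 26.400001525878906), 36.86989974975586)
side big_pack 0.95 814 ((341.5, 170.5), (27.0, 33.0), 90.0)
side big_pack 0.27 7225 ((254.97332763671875, 221.73858642578125), (126.9013442993164, 88.45535278320312), 11.821487426757812)
top pack_mid 0.8 667 ((422.52386474609375, 203.33575439453125), (34.33384323120117, 20.609424591064453), 24.22774314880371)
top pack_mid 0.65 700 ((380.73974609375, 190.1616973876953), (20.22002601623535, 35.82694625854492), 7.431407928466797)
top pack_mid 0.56 643 ((423.9808044433594, 152.97923278808594), (34.4924201965332, 19.22463035583496), 2.2906100749969482)
top tester 0.88 6355 ((266.90484619140625, 203.27806091308594), (96.90963745117188, 90.94377899169922), 83.8844985961914)
top tester 0.24 282 ((206.0, 244.0), (54.0, 8.0), 90.0)
top big_pack 0.67 814 ((370.70587158203125, 250.3235626220703), (34.92512893676758, 24.011028289794922), 75.96376037597656)
top big_pack 0.55 627 ((380.37835693359375, 191.229736328125), (19.89227867126465, 32.879798889160156), 9.462322235107422)
((552.5325927734375, -413.3397216796875), (106.92064666748047, 68.24169158935547), 64.20348358154297)
((596.480224609375, -282.7293701171875), (64.53060150146484, 118.05653381347656), 79.8897705078125)
((719.5807495117188, -429.9724426269531), (111.10784149169922, 65.4201889038086), 87.2677001953125)
```

View pics/c1.png

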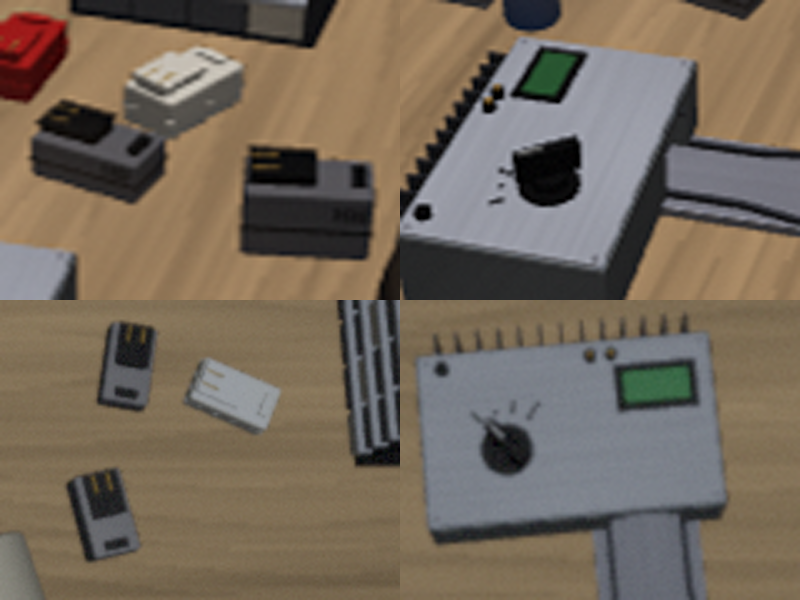

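Top crop: the two dark packs are at top (380,190) and (371,251), with red (425,152) and white (423,203) look-alikes. In the side crop the pack at side (289,157) is clearly the low dark one. The pack at (341,170) is tall, so I choose top (380,190). Its rail points to +x, and the switch bar points to the off line at top (247,187).

Run:
```python
from h import *
y=np.radians(-10)
print(rel([.571,-.279,.15],down(y)))
```

```text
[ 4.053e-01 -8.540e-02  8.130e-02 -1.000e-04  0.000e+00  3.815e-01]
```

>>> play_rows(commands=[0.041,-0.009,0,0,0,0.04,0.082,-0.018,0,0,0,0.08,0.13,-0.027,0,0,0,0.13,0.18,-0.038,0.01,0,0,0.18,0.23,-0.048,0.02,0,0,0.23,0.28,-0.059,0.03,0,0,0.28,0.33,-0.069,0.05,0,0,0.33,0.37,-0.078,0.07,0,0,0.36,0.395,-0.083,0.08,0,0,0.38,0.4053,-0.0854,0.0813,0,0,0.3815], fingers=0, newtons=40)

```text
time_s: 2.8
ee_pos: [0.5716, -0.278, 0.1491]
ee_rot: [0.996, -0.086, -0.001, -0.0]
ft_force: [-0.4, -0.7, 0.6]
opening: 1.001
grip_force: 0.0
```

Run:
```python
from h import *
o=get_obs(); print(o["time_s"],o["ee_pos"],o["joints"],o["ft_force"])
im=[]
for n in("side","top"):
    c=capture(n); im.append(c["img"][:,:,::-1].copy())
    for k in["pack_mid","pack_rail","tester","dock_home","tray_edge","switch_grip"]:
        print(n,k,[(round(d["score"],2),np.round(d["xyz"],3).tolist()) for d in mark_of(k,n)][:3])
    if n=="top":
        d=silhouettes("tester",n)[0]; v,u=np.nonzero(d["region"]);np.save("tm.npy",d["region"])
        np.save("top.npy",c["img"])
r=lambda i:cv2.resize(i,(400,400),interpolation=cv2.INTER_CUBIC)
cv2.imwrite('pics/c2.png',np.hstack([r(im[0][110:210,240:340]),r(im[1][140:290,230:380+0])]))
```

```text
2.8 [ 0.57159372 -0.27798055  0.14910773] [-5.73829093e-01  3.14451269e-01  1.40389630e+00  1.08727724e-04
  1.42475535e+00  1.17003187e+00] [-0.43649478 -0.72826981  0.64438751]
side pack_mid [(0.96, [0.601, -0.289, 0.03]), (0.82, [0.557, -0.417, 0.029]), (0.67, [0.73, -0.438, 0.025])]
side pack_rail [(0.79, [0.653, -0.295, 0.049]), (0.72, [0.587, -0.37, 0.054]), (0.67, [0.73, -0.386, 0.053])]
side tester [(0.84, [0.613, 0.084, -0.002])]
side dock_home [(0.57, [0.525, 0.015, 0.036])]
side tray_edge [(0.93, [0.418, 0.003, 0.013])]
side switch_grip [(0.84, [0.597, 0.147, 0.108])]
top pack_mid [(0.81, [0.562, -0.424, 0.028]), (0.42, [0.602, -0.283, 0.027])]
top pack_rail [(0.6, [0.583, -0.373, 0.057])]
top tester [(0.57, [0.612, 0.083, -0.002]), (0.5, [0.602, -0.284, 0.025])]
top dock_home [(0.66, [0.278, -0.284, -0.005]), (0.63, [0.52, 0.012, 0.036])]
top tray_edge [(0.75, [0.414, 0.005, 0.01]), (0.48, [0.285, 0.412, 0.001])]
top switch_grip []
```

View pics/c2.png

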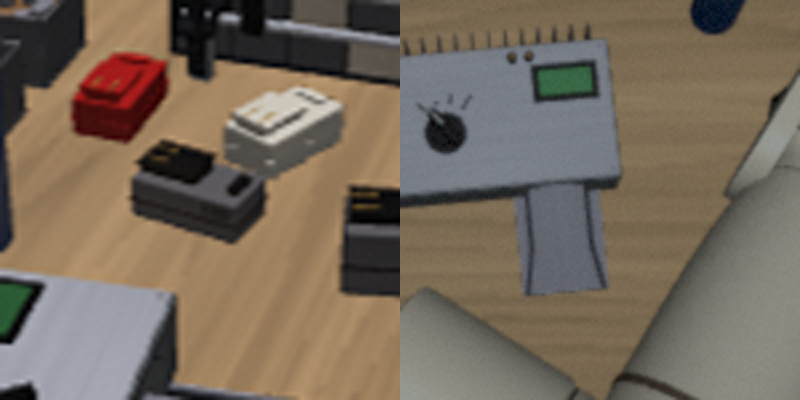

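The side crop shows the fingers right above the low dark pack, which is clear of the white pack. I'll lower and grip.

>>> play_rows(commands=[0,0.003,0.03,0,0,0,0,0.003,0.06,0,0,0,0,0.003,0.09,0,0,0,0,0.003,0.11,0,0,0,0,0.003,0.125,0,0,0,0,0.003,0.132,0,0,0,0,0.003,0.136,0,0,0,0,0.003,0.136,0,0,0,0,0.003,0.136,0,0,0,0,0.003,0.136,0,0,0])

```text
time_s: 4.8
ee_pos: [0.5707, -0.2821, 0.0144]
ee_rot: [0.996, -0.087, 0.0, 0.0]
ft_force: [-0.3, -0.5, 0.8]
opening: 0.997
grip_force: 0.0
```

>>> play_rows(commands=[0,0,0,0,0,0,0,0,0,0,0,0,0,0,0,0,0,0,0,0,0,0,0,0,0,0,0,0,0,0,0,0,0,0,0,0,0,0,0,0,0,0,0,0,0,0,0,0,0,0,0,0,0,0,0,0,0,0,0,0], fingers=255, newtons=40)

```text
time_s: 6.05
ee_pos: [0.5706, -0.2819, 0.0143]
ee_rot: [0.996, -0.087, 0.0, -0.0]
ft_force: [-2.4, 1.8, 6.4]
opening: 0.693
grip_force: 44.2
```

Run:
```python
from h import *
m=np.load("tm.npy")
c=capture("top")
im=np.load("top.npy")
# tester case edges at z=.078: fit via mask rows; front edge & right edge on top face
v,u=np.nonzero(m); P=np.array([unproj(c,x,y,.078)[:2] for x,y in zip(u,v)])
W=unproj
# tray edges: z=.010, using grayscale gradient near tray
g=cv2.cvtColor(im,cv2.COLOR_RGB2HSV)[:,:,1].astype(float)
L=[];Rr=[]
for y in range(222,244):
    row=cv2.GaussianBlur(g,(3,3),0)[y,262:325]; d=np.diff(row)
    i=np.argmin(d);j=np.argmax(d)
    L.append(unproj(c,262+i+.5,y,.010)[:2]);Rr.append(unproj(c,262+j+.5,y,.010)[:2])
for A in(L,Rr):
    A=np.array(A); p=np.polyfit(A[:,0],A[:,1],1); r=A[:,1]-np.polyval(p,A[:,0]); k=abs(r)<.003; p=np.polyfit(A[k,0],A[k,1],1)
    print("slope deg",np.degrees(np.arctan(p[0])),"y@.47",np.polyval(p,.47),k.sum(),r.std())
```

```text
slope deg 5.725981815787468 y@.47 0.06074987412834139 22 0.000862132629933453
slope deg 4.712153014974628 y@.47 -0.045698846816955525 22 0.0008959937437753101
```

Run:
```python
from h import *
print(rel([.4428,.0055,.0645],down(np.radians(5))))
```

```text
[-1.757e-01 -2.609e-01 -5.020e-02  0.000e+00 -2.000e-04 -1.666e-01]
```

>>> play_rows(commands=[0,0,-0.01,0,0,0,0,0,-0.02,0,0,0,0,0,-0.04,0,0,0,0,0,-0.06,0,0,0,0,0,-0.08,0,0,0,0,0,-0.09,0,0,0,0,0,-0.1,0,0,0,0,0,-0.1,0,0,0,0,0,-0.1,0,0,0,0,0,-0.1,0,0,0])

```text
time_s: 7.35
ee_pos: [0.5703, -0.2819, 0.1133]
ee_rot: [0.996, -0.087, -0.0, -0.0]
ft_force: [0.0, 0.6, -4.0]
opening: 0.694
grip_force: 44.4
```

>>> play_rows(commands=[-0.015,-0.022,0,0,0,-0.012,-0.04,-0.06,0,0,0,-0.035,-0.066,-0.1,0,0,0,-0.06,-0.095,-0.14,0,0,0,-0.09,-0.12,-0.18,0,0,0,-0.115,-0.145,-0.215,0,0,0,-0.14,-0.165,-0.245,0,0,0,-0.16,-0.1757,-0.261,0.01,0,0,-0.1666,-0.1757,-0.261,0.03,0,0,-0.1666,-0.1757,-0.261,0.05,0,0,-0.1666])

```text
time_s: 8.6
ee_pos: [0.4428, 0.0056, 0.0629]
ee_rot: [0.999, 0.044, 0.0, 0.0]
ft_force: [-0.1, -0.4, -3.8]
opening: 0.697
grip_force: 44.6
```

>>> play_rows(commands=[0,0,0,0,0,0,0,0,0,0,0,0,0,0,0,0,0,0,0,0,0,0,0,0,0,0,0,0,0,0,0,0,0.01,0,0,0,0,0,0.02,0,0,0,0,0,0.025,0,0,0,0,0,0.025,0,0,0,0,0,0.025,0,0,0])

```text
time_s: 9.85
ee_pos: [0.4429, 0.0055, 0.0392]
ee_rot: [0.999, 0.044, 0.0, -0.0]
ft_force: [-0.8, -0.5, -4.7]
opening: 0.693
grip_force: 45.3
```

Run:
```python
from h import *
o=get_obs(); print(o["ee_pos"],o["ft_force"],rel([.4428,.0055,.0245],down(np.radians(5))))
im=[]
for n in("side","top"):
    c=capture(n); im.append(c["img"][:,:,::-1].copy())
    for k in["pack_mid","pack_rail","dock_home","tray_edge"]:
        print(n,k,[(round(d["score"],2),np.round(d["xyz"],3).tolist()) for d in mark_of(k,n)][:3])
r=lambda i:cv2.resize(i,(400,400),interpolation=cv2.INTER_CUBIC)
cv2.imwrite('pics/c3.png',np.hstack([r(im[0][160:260,230:330]),r(im[1][170:270,240:340])]))
```

```text
[0.44289697 0.0055414  0.03916806] [-0.83801088 -0.46931676 -4.70946254] [-0.0001  0.      0.0147 -0.     -0.0001 -0.    ]
side pack_mid [(0.7, [0.732, -0.437, 0.024]), (0.61, [0.473, 0.007, 0.049]), (0.38, [0.528, 0.018, 0.032])]
side pack_rail [(0.97, [0.528, 0.012, 0.076]), (0.96, [0.73, -0.388, 0.051])]
side dock_home [(0.97, [0.527, 0.014, 0.032])]
side tray_edge [(0.93, [0.418, 0.0, 0.011])]
top pack_mid [(0.92, [0.56, -0.42, 0.027]), (0.9, [0.73, -0.435, 0.025])]
top pack_rail [(0.86, [0.728, -0.388, 0.05]), (0.75, [0.583, -0.373, 0.054])]
top dock_home []
top tray_edge [(0.66, [0.415, 0.006, 0.01])]
```

View pics/c3.png

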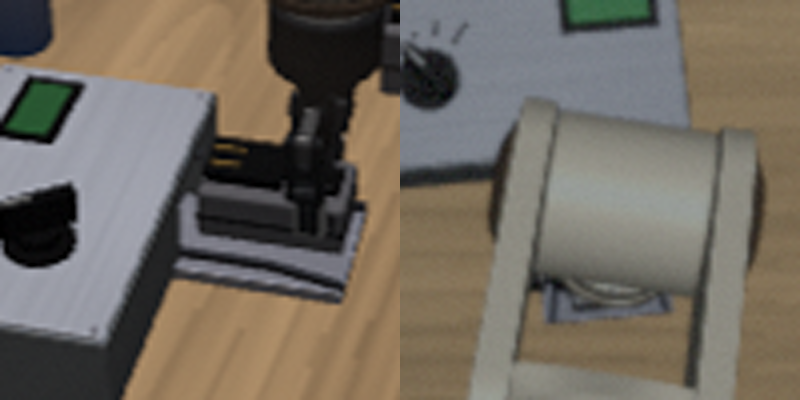

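The pack is held level above the tray, with its rail facing the hood (side crop, about x 200–350). I'll lower it onto the floor.

>>> play_rows(commands=[0,0,0.005,0,0,0,0,0,0.009,0,0,0,0,0,0.012,0,0,0,0,0,0.014,0,0,0,0,0,0.015,0,0,0,0,0,0.015,0,0,0,0,0,0.015,0,0,0,0,0,0.015,0,0,0,0,0,0.015,0,0,0,0,0,0.015,0,0,0])

```text
time_s: 11.6
ee_pos: [0.4428, 0.0056, 0.0243]
ee_rot: [0.999, 0.044, 0.0, -0.0]
ft_force: [-6.1, 0.1, 5.4]
opening: 0.695
grip_force: 46.3
```

>>> play_rows(commands=[0.003,0,-0.0005,0,0,0,0.006,0,-0.0005,0,0,0,0.009,0,-0.0005,0,0,0,0.012,0,-0.0005,0,0,0,0.015,0,-0.0005,0,0,0,0.018,0,-0.0005,0,0,0,0.021,0,-0.0005,0,0,0,0.024,0,-0.0005,0,0,0,0.024,0,-0.0005,0,0,0,0.024,0,-0.0005,0,0,0])

```text
time_s: 12.85
ee_pos: [0.4666, 0.0077, 0.0245]
ee_rot: [0.999, 0.044, -0.0, -0.0]
ft_force: [0.1, 0.5, -3.8]
opening: 0.697
grip_force: 45.4
```

>>> play_rows(commands=[0.003,0,0,0,0,0,0.006,0,0,0,0,0,0.009,0,0,0,0,0,0.012,0,0,0,0,0,0.015,0,0,0,0,0,0.018,0,0,0,0,0,0.02,0,0,0,0,0,0.022,0,0,0,0,0,0.022,0,0,0,0,0,0.022,0,0,0,0,0])

```text
time_s: 14.1
ee_pos: [0.4886, 0.0096, 0.0245]
ee_rot: [0.999, 0.044, -0.0, -0.0]
ft_force: [-0.7, 0.6, -3.1]
opening: 0.693
grip_force: 45.4
```

Free so far. Expected home is about 7 mm further, so I'll creep until the wall pushes back.

>>> play_rows(commands=[0.001,0,0,0,0,0,0.002,0,0,0,0,0,0.003,0,0,0,0,0,0.004,0,0,0,0,0,0.005,0,0,0,0,0,0.006,0,0,0,0,0,0.007,0,0,0,0,0,0.008,0,0,0,0,0,0.008,0,0,0,0,0,0.008,0,0,0,0,0])

```text
time_s: 15.35
ee_pos: [0.4966, 0.0103, 0.0245]
ee_rot: [0.999, 0.044, -0.0, -0.0]
ft_force: [0.4, -0.0, -2.6]
opening: 0.691
grip_force: 45.4
```

>>> play_rows(commands=[0.001,0,0,0,0,0,0.002,0,0,0,0,0,0.003,0,0,0,0,0,0.004,0,0,0,0,0,0.005,0,0,0,0,0,0.005,0,0,0,0,0,0.005,0,0,0,0,0,0.005,0,0,0,0,0,0.005,0,0,0,0,0,0.005,0,0,0,0,0])

```text
time_s: 16.6
ee_pos: [0.4979, 0.0106, 0.0242]
ee_rot: [0.999, 0.044, -0.004, -0.0]
ft_force: [-38.7, -5.2, 24.7]
opening: 0.693
grip_force: 48.8
```

>>> play_rows(commands=[-0.001,0,0,0,0,0,-0.002,0,0,0,0,0,-0.003,0,0,0,0,0,-0.003,0,0.0005,0,0,0,-0.003,0,0.0005,0,0,0,-0.003,0,0.0005,0,0,0,-0.003,0,0.0005,0,0,0,-0.003,0,0.0005,0,0,0,-0.003,0,0.0005,0,0,0,-0.003,0,0.0005,0,0,0])

```text
time_s: 17.85
ee_pos: [0.4979, 0.0106, 0.0243]
ee_rot: [0.999, 0.044, -0.001, -0.0]
ft_force: [-11.6, 1.1, 8.8]
opening: 0.695
grip_force: 46.8
```

>>> play_rows(commands=[0,0,0,0,0,0,0,0,0,0,0,0,0,0,0,0,0,0,0,0,0,0,0,0,0,0,0,0,0,0,0,0,-0.005,0,0,0,0,0,-0.02,0,0,0,0,0,-0.04,0,0,0,0,0,-0.07,0,0,0,0,0,-0.1,0,0,0], fingers=0)

```text
time_s: 19.1
ee_pos: [0.4986, 0.0105, 0.1261]
ee_rot: [0.999, 0.044, 0.0, 0.0]
ft_force: [0.6, 0.0, -0.2]
opening: 1.001
grip_force: 0.0
```

Run:
```python
from h import *
o=get_obs(); print(o["time_s"],o["ee_pos"],o["ft_force"],o["opening"],o["joints"])
c=capture("side"); im=c["img"][:,:,::-1]
for k in["pack_mid","dock_home","switch_grip"]:
    print(k,[(round(d["score"],2),np.round(d["xyz"],3).tolist()) for d in mark_of(k,"side")][:3])
cv2.imwrite('pics/c4.png',cv2.resize(im[160:260,210:343],(800,600),interpolation=cv2.INTER_CUBIC))
```

```text
19.1 [0.49856789 0.01046048 0.12607193] [ 0.60410841  0.02184959 -0.19033094] 1.0005165598999552 [-1.33722384e-01  5.20487889e-02  1.76255288e+00  1.22292673e-04
  1.32621063e+00  1.34979577e+00]
pack_mid [(0.9, [0.557, -0.42, 0.026]), (0.78, [0.731, -0.44, 0.023]), (0.72, [0.527, 0.014, 0.039])]
dock_home [(0.72, [0.526, 0.016, 0.035])]
switch_grip [(0.87, [0.599, 0.147, 0.104])]
```

View pics/c4.png

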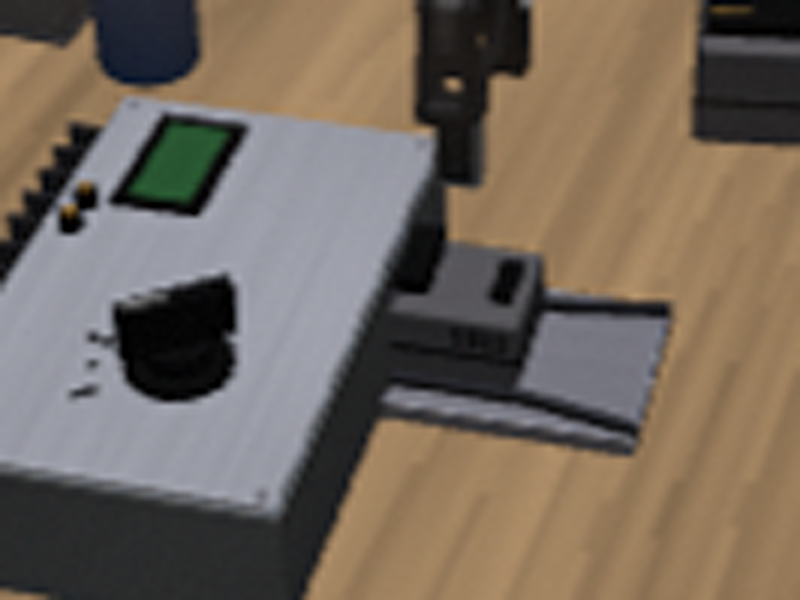

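Side crop: the pack is under the hood with its rear in the open, and the pushing force confirmed the wall. The switch is at (175,340) in the crop, with its bar pointing at the off line.

Run:
```python
from h import *
c=capture("top"); 
print([ (round(d["score"],2),np.round(d["xyz"],3).tolist()) for d in mark_of("switch_grip","top")])
p=unproj(c,247.1,189.4,.088); print(p)
q=[unproj(c,215+(x-400)*.3,145+(y-300)*.3,.078) for x,y in((475,413),(532,408))]
for k in q: print(np.degrees(np.arctan2(*(k-unproj(c,247.1,189.4,.085))[:2][::-1])))
P=(p[:2]+[.5987,.1483])/2; print(P, rel([*P,.165],down(np.radians(43))))
```

```text
[(0.68, [0.595, 0.138, 0.102]), (0.66, [0.528, 0.013, 0.038])]
[0.59048673 0.14120561 0.088     ]
40.46544720912161
-29.60427350410671
[0.59459336 0.1447528 ] [ 1.077e-01 -1.254e-01 -4.130e-02 -3.000e-04  3.000e-04 -4.222e-01]
```

>>> play_rows(commands=[0,0,-0.02,0,0,-0.03,0,0,-0.04,0,0,-0.08,0.02,-0.02,-0.041,0,0,-0.13,0.035,-0.04,-0.041,0,0,-0.18,0.05,-0.06,-0.041,0,0,-0.24,0.065,-0.078,-0.041,0,0,-0.3,0.082,-0.095,-0.041,0,0,-0.36,0.098,-0.11,-0.041,0,0,-0.4,0.11,-0.1254,-0.041,0,0,-0.417,0.11,-0.1254,-0.041,0,0,-0.417])

```text
time_s: 20.65
ee_pos: [0.5973, 0.1459, 0.1642]
ee_rot: [0.932, 0.363, -0.001, -0.0]
ft_force: [-0.5, -0.2, 0.9]
opening: 0.999
grip_force: 0.0
```

Run:
```python
from h import *
o=get_obs(); print(o["time_s"],o["ee_pos"],o["joints"],R.from_quat(o["ee_rot"]).as_matrix()[:,0])
c=capture("side"); im=c["img"][:,:,::-1].copy()
print([(round(d["score"],2),np.round(d["xyz"],3).tolist()) for d in mark_of("switch_grip","side")][:3])
print(proj(c,o["ee_pos"]),proj(c,[.597,.145,.118]),rel([.597,.145,.095],down(np.radians(42))))
cv2.imwrite('pics/c5.png',cv2.resize(im[150:250,180:313],(800,600),interpolation=cv2.INTER_CUBIC))
```

```text
20.65 [0.59733701 0.14585633 0.16423307] [1.14144848e-01 2.63498264e-01 1.43796011e+00 2.25758281e-04
 1.44134272e+00 9.42145567e-01] [ 0.73659992  0.67632821 -0.00084579]
[(0.66, [0.598, 0.148, 0.106]), (0.4, [0.535, 0.017, 0.036])]
(np.float64(234.7761414740022), np.float64(193.9546767870871)) (np.float64(236.53027717476363), np.float64(208.3874713895657)) [ 0.0002  0.      0.0696 -0.0003  0.0005  0.0055]
```

View pics/c5.png

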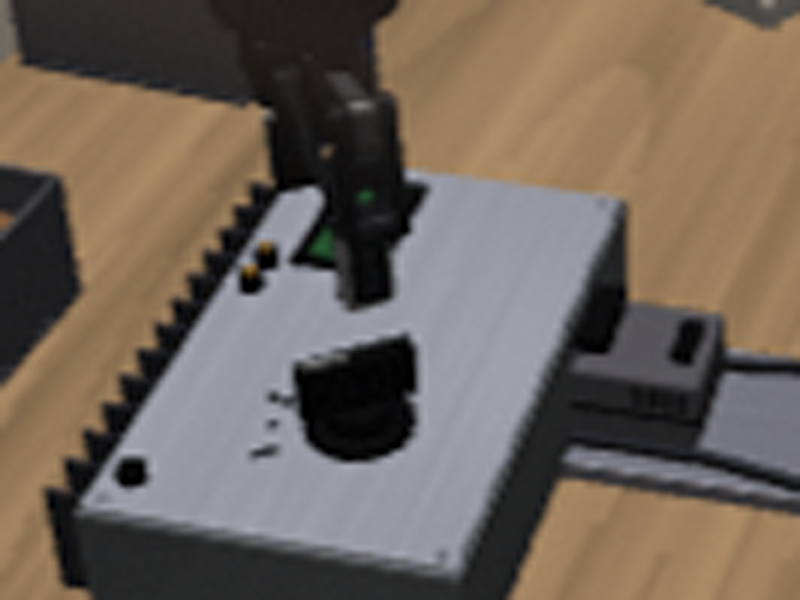

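Run:
```python
from h import *
for n,f in(("side",lambda u,v:((u-180)*6.015,(v-150)*6)),("top",lambda u,v:(400+(u-215)/.3,300+(v-145)/.3))):
    c=capture(n)
    for a in(42,17,-8,-33):
        d=np.array([np.cos(np.radians(a)),np.sin(np.radians(a)),0])
        print(n,a,[np.round(f(*proj(c,np.array([.597,.145,z])+r*d))).tolist() for r,z in((.035,.078),(.024,.118),(-.024,.118))])
```

```text
side 42 [[270.0, 443.0], [286.0, 364.0], [394.0, 336.0]]
side 17 [[267.0, 421.0], [284.0, 349.0], [396.0, 351.0]]
side -8 [[280.0, 400.0], [293.0, 335.0], [388.0, 366.0]]
side -33 [[305.0, 383.0], [310.0, 324.0], [371.0, 378.0]]
top 42 [[479.0, 417.0], [483.0, 414.0], [519.0, 452.0]]
top 17 [[493.0, 409.0], [493.0, 409.0], [509.0, 457.0]]
top -8 [[509.0, 408.0], [505.0, 408.0], [497.0, 458.0]]
top -33 [[524.0, 413.0], [515.0, 411.0], [486.0, 455.0]]
```

The side crop matches the projection for a bar yaw of 42° (off). I'll lower and close gently.

>>> play_rows(commands=[0,0,0.015,0,0,0.0055,0,0,0.03,0,0,0.0055,0,0,0.045,0,0,0.0055,0,0,0.058,0,0,0.0055,0,0,0.065,0,0,0.0055,0,0,0.068,0,0,0.0055,0,0,0.0685,0,0,0.0055,0,0,0.0685,0,0,0.0055,0,0,0.0685,0,0,0.0055,0,0,0.0685,0,0,0.0055])

```text
time_s: 22.1
ee_pos: [0.5973, 0.145, 0.0967]
ee_rot: [0.933, 0.359, 0.0, -0.0]
ft_force: [0.8, -0.6, -0.9]
opening: 0.999
grip_force: 0.0
```

>>> play_rows(commands=[0,0,0,0,0,0,0,0,0,0,0,0,0,0,0,0,0,0,0,0,0,0,0,0,0,0,0,0,0,0,0,0,0,0,0,0,0,0,0,0,0,0,0,0,0,0,0,0,0,0,0,0,0,0,0,0,0,0,0,0], fingers=255, newtons=25)

```text
time_s: 23.35
ee_pos: [0.5966, 0.1458, 0.0967]
ee_rot: [0.933, 0.359, -0.0, -0.001]
ft_force: [-6.1, 5.9, 5.3]
opening: 0.133
grip_force: 27.3
```

Run:
```python
from h import *
o=get_obs(); r=R.from_quat(o["ee_rot"]).inv(); print(o["time_s"],o["ee_pos"],"tool F",r.apply(o["ft_force"]),"tool M",r.apply(o["torque"]))
```

```text
23.35 [0.59659575 0.14578453 0.09671157] tool F [-0.56161562 -8.47609559 -5.30021708] tool M [ 1.43220701 -0.15355798 -0.09270326]
```

>>> play_rows(commands=[0,-0.001,0,0,0,0,0,-0.002,0,0,0,0,0,-0.002,0,0,0,0,0,-0.002,0,0,0,0.04,0,-0.002,0,0,0,0.08,0,-0.002,0,0,0,0.12,0,-0.002,0,0,0,0.16,0,-0.002,0,0,0,0.2,0,-0.002,0,0,0,0.22,0,-0.002,0,0,0,0.22], newtons=80)

```text
time_s: 24.6
ee_pos: [0.5969, 0.1451, 0.0969]
ee_rot: [0.981, 0.192, 0.001, 0.001]
ft_force: [6.9, -10.8, 2.4]
opening: 0.121
grip_force: 79.4
```

```bash
cat > s.py <<'E'
from h import *
o=get_obs(); r=R.from_quat(o["ee_rot"]); x=r.as_matrix()[:,0]; print(o["time_s"],o["ee_pos"],"yaw",np.degrees(np.arctan2(x[1],x[0])),"tool F",r.inv().apply(o["ft_force"]),"tool M",r.inv().apply(o["torque"]),o["opening"],o["joints"][5])
E
python3 s.py
```

```text
24.6 [0.59692778 0.14512085 0.09687576] yaw 22.166940080750447 tool F [ 2.31578789 12.63967778 -2.38484627] tool M [-2.33601335  0.37692639 -0.12267143] 0.121243243330044 1.298682880367736
```

>>> play_rows(commands=[0,0.001,0,0,0,0,0,0.0015,0,0,0,0.04,0,0.0015,0,0,0,0.08,0,0.0015,0,0,0,0.12,0,0.0015,0,0,0,0.16,0,0.0015,0,0,0,0.2,0,0.0015,0,0,0,0.24,0,0.0015,0,0,0,0.28,0,0.0015,0,0,0,0.31,0,0.0015,0,0,0,0.31])

```text
time_s: 25.85
ee_pos: [0.5972, 0.1436, 0.0969]
ee_rot: [0.999, -0.05, 0.001, 0.001]
ft_force: [2.8, -11.6, 5.1]
opening: 0.117
grip_force: 79.7
```

```bash
python3 s.py
```

```text
25.85 [0.59715024 0.14360581 0.09690896] yaw -5.744163314588492 tool F [ 3.93330463 11.26357228 -5.06633747] tool M [-2.21395956  0.84887421 -0.1872483 ] 0.11726243644230548 1.7834604045744358
```

>>> play_rows(commands=[0,0.001,0,0,0,0,0,0.0015,0,0,0,0.04,0,0.0015,0,0,0,0.08,0,0.0015,0,0,0,0.12,0,0.0015,0,0,0,0.16,0,0.0015,0,0,0,0.2,0,0.0015,0,0,0,0.24,0,0.0015,0,0,0,0.28,0,0.0015,0,0,0,0.31,0,0.0015,0,0,0,0.31])

```text
time_s: 27.1
ee_pos: [0.5966, 0.1421, 0.0969]
ee_rot: [0.957, -0.289, 0.001, 0.001]
ft_force: [0.3, -12.9, 6.2]
opening: 0.121
grip_force: 80.1
```

```bash
python3 s.py
python3 - <<'E'
from h import *
im=[]
for n in("side","top"):
    c=capture(n); im.append(c["img"][:,:,::-1])
    print(n,[(round(d["score"],2),np.round(d["xyz"],3).tolist()) for d in mark_of("switch_grip",n)][:2],[(round(d["score"],2),np.round(d["xyz"],3).tolist()) for d in mark_of("pack_mid",n)][:3])
r=lambda i:cv2.resize(i,(400,400),interpolation=cv2.INTER_CUBIC)
cv2.imwrite('pics/c6.png',np.hstack([r(im[0][180:240,205:265]),r(im[1][150:250,210:310])]))
E
```

```text
27.1 [0.59659799 0.14214221 0.09686256] yaw -33.64003338643622 tool F [ 7.41747577 10.58472423 -6.22099081] tool M [-1.98261712  1.14016443 -0.19860214] 0.12083647039542487 2.267988990737876
side [(0.59, [0.599, 0.149, 0.105])] [(0.96, [0.53, 0.013, 0.033]), (0.91, [0.735, -0.439, 0.023]), (0.55, [0.557, -0.419, 0.026])]
top [(0.62, [0.595, 0.142, 0.102])] [(0.89, [0.728, -0.434, 0.024]), (0.84, [0.529, 0.014, 0.036]), (0.82, [0.559, -0.422, 0.022])]
```

View pics/c6.png

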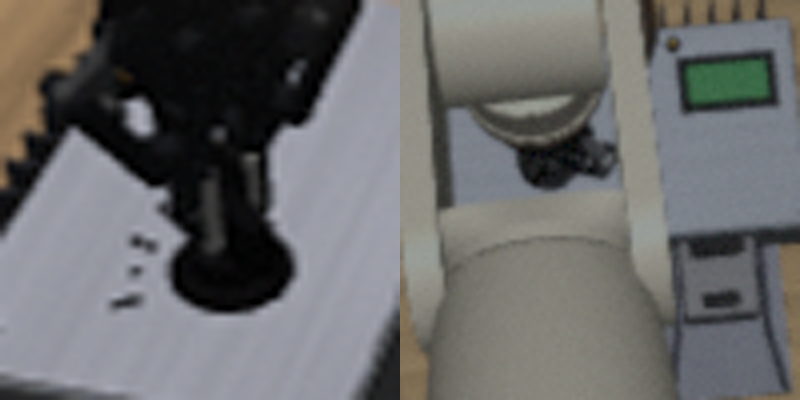

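>>> play_rows(commands=[0.0005,0.001,0,0,0,0,0.001,0.0013,0,0,0,0.01,0.001,0.0013,0,0,0,0.02,0.001,0.0013,0,0,0,0.025,0.001,0.0013,0,0,0,0.03,0.001,0.0013,0,0,0,0.035,0.001,0.0013,0,0,0,0.035,0.001,0.0013,0,0,0,0.035,0.001,0.0013,0,0,0,0.035,0.001,0.0013,0,0,0,0.035])

```text
time_s: 28.65
ee_pos: [0.5965, 0.1418, 0.0969]
ee_rot: [0.949, -0.315, 0.0, -0.0]
ft_force: [-1.6, -2.2, 6.0]
opening: 0.118
grip_force: 80.1
```

```bash
python3 s.py
```

```text
28.65 [0.59649975 0.14180985 0.09685293] yaw -36.733807426600706 tool F [ 0.01938183  2.75828621 -5.95447784] tool M [-0.58590832  0.13182282 -0.21984049] 0.11757492504700263 2.3197935355640915
```

>>> play_rows(commands=[0,0,0,0,0,0.006,0,0,0,0,0,0.012,0,0,0,0,0,0.018,0,0,0,0,0,0.024,0,0,0,0,0,0.024,0,0,0,0,0,0.024,0,0,0,0,0,0.024,0,0,0,0,0,0.024,0,0,0,0,0,0.024,0,0,0,0,0,0.024])

```text
time_s: 29.9
ee_pos: [0.5964, 0.1417, 0.0969]
ee_rot: [0.943, -0.333, 0.0, 0.0]
ft_force: [-1.6, -2.9, 7.0]
opening: 0.117
grip_force: 80.2
```

```bash
python3 s.py
```

```text
29.9 [0.59639511 0.14174938 0.0968564 ] yaw -38.89215860460449 tool F [ 0.64105317  3.26516539 -6.95904052] tool M [-0.80531186  0.13413697 -0.26337396] 0.11684767545678384 2.357492132958382
```

>>> play_rows(commands=[0,0,0,0,0,0.006,0,0,0,0,0,0.012,0,0,0,0,0,0.018,0,0,0,0,0,0.024,0,0,0,0,0,0.024,0,0,0,0,0,0.024,0,0,0,0,0,0.024,0,0,0,0,0,0.024,0,0,0,0,0,0.024,0,0,0,0,0,0.024])

```text
time_s: 31.15
ee_pos: [0.5964, 0.1418, 0.0968]
ee_rot: [0.937, -0.35, 0.0, 0.0]
ft_force: [-1.2, -1.8, 7.6]
opening: 0.121
grip_force: 82.9
```

```bash
python3 s.py
```

```text
31.15 [0.59640121 0.14178145 0.09684421] yaw -41.00161079119738 tool F [ 0.25375693  2.11962078 -7.55562994] tool M [-0.81354549  0.08374208 -1.3205482 ] 0.12130911806966103 2.394516804272119
```

>>> play_rows(commands=[0,0,0,0,0,-0.01,0,0,0,0,0,-0.02,0,0,0,0,0,-0.03,0,0,0,0,0,-0.04,0,0,0,0,0,-0.05,0,0,0,0,0,-0.05,0,0,0,0,0,-0.05,0,0,0,0,0,-0.05,0,0,0,0,0,-0.05,0,0,0,0,0,-0.05])

```text
time_s: 32.4
ee_pos: [0.5965, 0.1418, 0.0969]
ee_rot: [0.95, -0.314, 0.0, -0.0]
ft_force: [-0.3, -2.9, 6.8]
opening: 0.122
grip_force: 80.1
```

```bash
python3 s.py
```

```text
32.4 [0.5965245  0.14182716 0.09685666] yaw -36.552421670186725 tool F [ 1.52502853  2.49072476 -6.75374559] tool M [-0.54019826  0.09445691 -0.25441186] 0.12228744285735792 2.31665453548908
```

```bash
python3 -c "
from h import *
print(sign_off())"
```

```text
the job is handed in; nothing more can be done
None
```

I slid the low pack home under the hood and let go of it. I then turned the load switch past its third click and handed the job in with the gripper still holding it there, at about 1.37 rad by my estimate (third click 1.32, end stop 1.42).

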